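Load a reagent cartridge and wind it home with the star wheel

ROBOT

A 6-joint arm with a two-finger parallel gripper is mounted at the origin on the work surface. World frame = base frame: x ahead of the robot, y to its left, z up, the work surface at z = 0. Lengths are in m, angles in rad, forces in N, time in s.
With the tool pointing down it reaches from about 0.3 to 0.775 m from the base axis. Payload 14.6 kg.
Tool frame: the origin (TCP) lies at the very end of the fingers, on their centre line; the grasp point (between the pads) lies 19 mm behind it; z points along the fingers, y is the line along which they close (so a half turn about z gives the same grasp; the last joint's range is limited). The gripper opens to 94 mm and grips with 3 to 60 N. Pads are 16 mm wide; open, the fingers measure 119 mm over their backs; the gripper's body (75 mm by 177 mm) begins 78 mm behind the grasp point.
Start: joints at [1.108, 0.3, 1.521, -0, 1.321, -0.067], TCP at [0.212, 0.507, 0.205] pointing down, gripper open.
Joint ranges: [-3.03, 3.03], [-0.79, 2.21], [0.23, 2.52], [-1.04, 4.18], [0, 3.07], [-2.55, 2.55]. Speed limits (rad/s): [2.22, 2.22, 2.57, 3.14, 3.14, 3.14].

INTERFACE

Orientations are given as [roll, pitch, yaw] about the fixed x, y, z axes, in that order (R = Rz(yaw) Ry(pitch) Rx(roll)).
In Python, from station import ctrl, cams gives the robot as it stands. The module is installed in compiled form; this text tells all that it offers.
- The arm moves only by the tool arm_command, never from a script. Its argument "plan" is a list that holds one entry, the list of rows, each a list of 7 numbers: the shift along the tool's x, y, z in fractions of the full range, 1 being 750 mm, then the turn, a rotation vector about the tool's x, y, z in a scale on which 1.0 is 4 rad, then the closure, from -1 (fully open) to 1 (shut). A call has 1 to 12 rows; each row is the pose to reach, as a shift and turn from the pose commanded when the call began, along the tool's axes at that moment; what a row does not reach only later rows make up. A row lasts 1/10 s, in which the tool goes at most 50 mm and 8.59 degrees, less where a joint would pass 70% of its speed; a pose out of reach is approached as far as the arm can. No shift or turn number may pass 1 either way. A call with a gripper value outside its range is refused whole. The fingers move at their own pace and stop on an object; "squeeze" is the grip in N (left out, the last holds). Time passes only in rows, so rows that repeat a pose let the fingers close. It gives the time, the measured TCP pose, the force, the opening and the grip force at its end, in the units of the state.
- ctrl.get_obs(): the state, without advancing time (a new reading comes with each control period).
- cams.camera(name): name is "scene" or "top"; returns (picture, depth): 480x640x3 uint8, blue, green, red; 480x640 float32, m along the optical axis (not along the pixel's ray), 0 where there is no reading.
- cams.camera_info(name): a dict with "fx", "fy", "cx", "cy" (pixels), "world_to_cam" (4x4, takes a point from world to camera coordinates). Camera axes: x right, y down, z forward; pixel columns grow to the right and rows downward; lengths in m; the calibration is good to about 2 mm. A picture is of the moment at which its call begins. camera_info takes no time and is no camera call.
- ctrl.hand_in(): hands the job in; it is judged then, once.
The state is a dict: "time_s": time; "qpos": joint angles; "joint_vel": joint speeds; "tau": joint torques, N m; "ee_pos": TCP position; "eef_rot": TCP orientation; "force": force on the tool from outside, world axes, zero at the start; "moment": the same for the moment, N m; "grip_width": finger opening in m; "grip_force": force on a finger pad.
Only numpy, scipy, OpenCV 4.12 (cv2) and the standard library are available. Lean on these libraries where they do the work, as an engineer would, in place of code of your own. Each camera call takes 0.05 s, during which the arm holds its last target. There are 200 camera calls.

TASK

Set the blue reagent cartridge upright in the open part of the analyser's feed channel, between the orange spring pusher and the clear hood, and let go. Then wind it into the reader by pushing the spokes of the star wheel round, one after another, anticlockwise seen from above, until the cartridge is against the hidden stop and held snugly by the pusher's spring, about half compressed: never squeeze it until the spring bottoms out. Turn the wheel gently by its spokes, do not push the pusher, its arm or the cartridge along by hand, and leave the bottle and the slide box where they stand.

Things in the scene. Friction and masses are not known exactly. Their poses are not given: they have to be found in the camera images.
- loader: Fixed cartridge loader, base 235 x 300 mm, origin on the bench; place and yaw vary. Feed channel along its y at x = +60 mm, feeding to +y. White gearbox under the wheel: x -105 to -20, y -170 to 60 mm, top z = 38 mm. White reader box: x 18 to 108, y 35 to 100, top z = 100 mm.
- load_spot (a point): Point on the channel floor (8 mm above the bench) where the middle of the cartridge is to be set down, at loader x = 60, y = -86 mm; axes as the loader's. The channel is 36 mm wide inside, between aluminium walls 6 mm thick with tops 16 mm above its floor. Its open part reaches from the orange pad to the hood mouth.
- hood_mouth (a point): Middle of the clear hood's mouth, on the channel floor, 41 mm on from load_spot; axes as the loader's. The hood runs 80 mm on from here (+y), 56 mm wide, top 60 mm above the channel floor. Inside it is a fixed black stop, its face 29 to 47 mm in from the mouth: the depth differs each time and must be felt.
- wheel: Star wheel, upright axis at loader x = -75, y = 0. Origin at the hub centre at the height of the spokes' mid-lines, 80 mm above the bench, 42 mm above the gearbox. Hub radius 18, top 18 mm above the origin. Five round spokes (radius 5 mm) at 0, 72, 144, 216, 288 deg from its own x, each with a ball (radius 8) 70 mm out; red ball on +x. Anticlockwise from above feeds forward, 22 mm per rad.
- red_ball (a point): Centre of the red ball, on the wheel's own +x, 70 mm from the axis. Dry friction of about 0.5 N m resists turning (9 N on a spoke 55 mm out); the wheel stays where left, even against the spring. With the cartridge on the stop, the push at 55 mm grows by about 18 N per rad for 0.45 rad, then goes rigid. A push over 25 N damages the wheel. It takes 2.3 to 3.9 rad in all.
- carriage: Steel carriage moved along +y of the loader by the wheel, with the orange spring pad on its front and an arm to the gearbox (top 48 mm above the bench). Origin on the channel floor and mid-line, in the plane of the pad's front face while the spring is relaxed. Starts 37 to 51 mm behind load_spot.
- pad_spring (a point): Centre of the pad's front face while the spring is relaxed, 17 mm above the channel floor; it moves with the carriage. The pad (26 mm wide, 40 mm above the bench) yields up to 10 mm, 2 N per mm, 20 N when bottomed out. Good seating is 4 to 6 mm (8 to 12 N); 2.5 to 8 mm (5 to 16 N) is accepted; above 19 N the cartridge is crushed.
- cartridge: Blue reagent cartridge with white caps, upright block 30 mm wide (its x), 60 mm long (its y), 50 mm high, 0.1 to 0.2 kg; origin at the middle of its underside. Starts upright on the bench. In the channel its length lies along the channel, either way round.
- bottle: White bottle with black cap, radius 26 mm, 120 mm high, origin under its centre. Leave it alone.
- slidebox: White slide box with orange band, 50 x 75 x 34 mm (x, y, z), origin under its centre. Leave it alone.
Things that resemble listed ones, but are neither listed nor needed, are in the scene too. Several things have the shape of the cartridge; the one meant has the colours described above.

How it is judged:
By the outcome, as a careful person would: the job done as asked, in the order asked, and still so for the second after the job is handed in, with the robot touching nothing.
It also fails if it takes over 72 s, if anything falls off the work surface, if the arm or the gripper's body presses on something with over 40 N, if the wrist force passes 120 N, or if a joint passes its speed limit or range.

## Working session

There is one attempt and no reset: what is moved stays moved. The work goes in short steps, Python scripts to look and compute and a tool call to move; the robot and the scene stay as the last step left them, time stands still between calls to the robot, and variables do not carry over. Pictures are saved under pics/ and viewed, at most 10 in all, crops included, and the job is handed in when it is done.

Besides the shell and the picture viewer there is one more tool, called after "Request:" as name([rows], argument=value, ...), one row to a line, values as JSON. arm_command: Moves the arm, as the interface text tells. Its arguments: {"type":"object","properties":{"plan":{"type":"array"},"squeeze":{"type":"number"}},"required":["plan"]}

```bash
mkdir -p pics; cat > h.py <<'E'
import numpy as np, cv2
from station import ctrl, cams
def info(n):
    i=cams.camera_info(n); return i
def ray(n,u,v):
    i=info(n); T=np.linalg.inv(np.array(i["world_to_cam"]))
    d=T[:3,:3]@np.array([(u-i["cx"])/i["fx"],(v-i["cy"])/i["fy"],1.]); return T[:3,3],d
def onz(n,u,v,z):
    o,d=ray(n,u,v); return o+d*(z-o[2])/d[2]
def pt(n,u,v,dep):
    o,d=ray(n,u,v); return o+d*dep
def cloud(n,dep):
    i=info(n); T=np.linalg.inv(np.array(i["world_to_cam"])); v,u=np.mgrid[:480,:640]
    c=np.stack([(u-i["cx"])/i["fx"]*dep,(v-i["cy"])/i["fy"]*dep,dep],-1)
    return c@T[:3,:3].T+T[:3,3]
def tri(a,b):
    (o1,d1),(o2,d2)=ray(*a),ray(*b)
    s=np.linalg.lstsq(np.stack([d1,-d2],1),o2-o1,rcond=None)[0]
    p,q=o1+d1*s[0],o2+d2*s[1]; return (p+q)/2,np.linalg.norm(p-q)
E
python3 - <<'E'
from h import *
for n in("scene","top"):
    p,d=cams.camera(n); cv2.imwrite(f"pics/{n}1.png",p); np.save(n+"1.npy",d); np.save(n+"1p.npy",p)
    i=info(n);print(n,i["fx"],np.linalg.inv(np.array(i["world_to_cam"])).round(3).tolist())
o=ctrl.get_obs();print(o)
E
```

```text
scene 530.0666063218781 [[0.038, 0.534, -0.845, 1.56], [0.999, -0.038, 0.021, -0.191], [-0.02, -0.845, -0.535, 0.731], [0.0, 0.0, 0.0, 1.0]]
top 512.2478239368648 [[-0.038, -0.977, 0.212, 0.337], [-0.999, 0.037, -0.009, -0.169], [0.001, -0.212, -0.977, 1.157], [0.0, 0.0, 0.0, 1.0]]
{'time_s': 0.1, 'qpos': array([ 1.10840167e+00,  3.00428042e-01,  1.52152084e+00,  1.01408183e-05,
        1.32071475e+00, -6.65948272e-02]), 'joint_vel': array([ 8.29220947e-04,  4.55509225e-04, -3.24392933e-03,  4.85733447e-05,
       -3.79162667e-04, -2.75985955e-04]), 'tau': array([ 9.52300543e-04, -5.32648480e+01, -3.53279042e+01,  7.09381420e-02,
        2.34901981e-02, -4.95919892e-05]), 'ee_pos': array([0.21194037, 0.50726354, 0.20493544]), 'eef_rot': array([-3.14052470e+00, -8.10699830e-05,  2.74579026e+00]), 'force': array([ 1.36023506,  0.02555781, -0.29300875]), 'moment': array([0.04102476, 0.04942074, 0.00455322]), 'grip_force': 0.0, 'grip_width': 0.09426953209334756}
```

View pics/scene1.png

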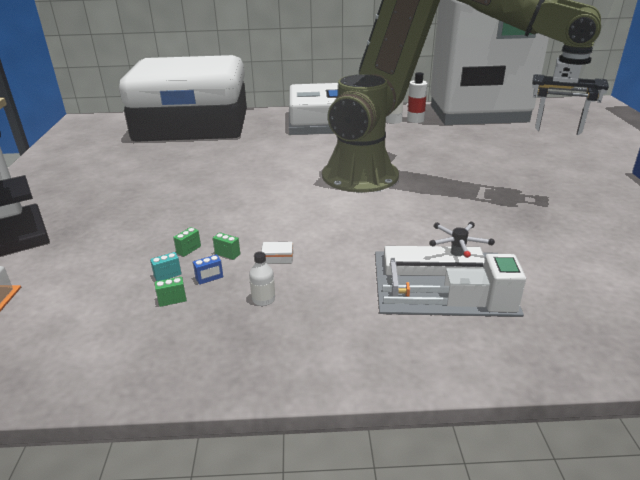

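View pics/top1.png

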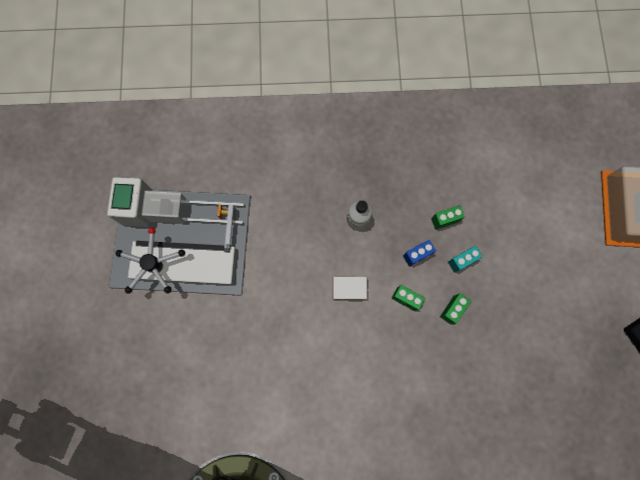

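Candidates for the cartridge, by pixel in the top view: blue (420,253), teal (466,259), and green (449,217), (409,297) and (457,308). I choose the blue one, which is at (208,270) in the scene view. The loader's feed runs to the left in the top view (world +y), with the red ball at (152,230) and the pad at (222,211).

```bash
python3 - <<'E'
from h import *
P={n:np.load(n+"1p.npy") for n in("scene","top")}; D={n:np.load(n+"1.npy") for n in P}
C={n:cloud(n,D[n]) for n in P}
a=cv2.resize(P["top"][170:310,90:270],None,fx=3.2,fy=3.2,interpolation=3)
b=cv2.resize(P["top"][225:280,390:450],(400,366),interpolation=3)
a2=cv2.resize(P["scene"][215:320,370:530],None,fx=2.5,fy=2.5)[:233]
c=np.zeros((600,800,3),np.uint8); c[:366,:400]=b
s=cv2.resize(P["scene"][245:295,180:240],(400,333),interpolation=3); c[:333,400:]=s
cv2.imwrite("pics/cart.png",c[:370]); cv2.imwrite("pics/load.png",a)
for n in P:
    h=cv2.cvtColor(P[n],cv2.COLOR_BGR2HSV)
    m=cv2.inRange(h,(112,110,40),(128,255,255))
    k,l,st,ce=cv2.connectedComponentsWithStats(m)
    for j in range(1,k):
        if st[j,4]>60:
            q=C[n][l==j]; print(n,"blue",st[j],ce[j].round(1),q[:,2].min().round(3),q[:,2].max().round(3),np.median(q,0).round(3))
    for nm,lo,hi in(("red",(0,150,80),(4,255,255)),("orange",(8,150,120),(20,255,255))):
        m=cv2.inRange(h,lo,hi);k,l,st,ce=cv2.connectedComponentsWithStats(m)
        for j in range(1,k):
            if st[j,4]>8: print(n,nm,st[j],ce[j].round(1),np.median(C[n][l==j],0).round(3))
X=C["top"]
# cartridge top
r=np.zeros((480,640),bool); r[235:272,395:445]=1
q=X[r&(X[...,2]>.042)&(X[...,2]<.06)]
print("cart n",len(q),"z",np.median(q[:,2]),cv2.minAreaRect((q[:,:2]*1000).astype(np.float32)))
L=np.zeros((480,640),bool); L[170:305,95:260]=1
for nm,z0,z1 in(("base",.003,.013),("gear",.034,.042),("reader",.094,.106),("wall",.020,.028),("hood",.06,.075),("hub",.092,.104),("arm",.044,.052)):
    mm=(L&(X[...,2]>z0)&(X[...,2]<z1)).astype(np.uint8); k,l,st,ce=cv2.connectedComponentsWithStats(mm)
    for j in np.argsort(-st[1:,4])[:3]+1:
        if st[j,4]>20:
            q=X[l==j]; print(nm,st[j],np.median(q[:,2]).round(4),[np.round(t,1) for t in cv2.minAreaRect((q[:,:2]*1000).astype(np.float32))])
E
```

```text
scene blue [633 153   7  25  79] [637.3 166.2] 0.008 0.078 [0.085 0.849 0.034]
scene red [409  98  16  14 171] [417.1 104.7] [-0.47   0.274  0.072]
scene red [464 252   6   4  19] [466.8 253.5] [0.604 0.165 0.086]
scene orange [407 283   2  13  23] [407.5 289.1] [0.661 0.029 0.038]
scene orange [  0 286  20  24 117] [  9.1 296. ] [ 0.587 -0.859  0.005]
top red [148 228   7   5  30] [151.3 230.1] [0.596 0.168 0.086]
top orange [602 171  38  76 521] [610.7 214.3] [ 0.605 -0.867  0.005]
top orange [218 205   9  11  45] [220.6 210.3] [0.648 0.029 0.037]
cart n 375 z 0.04969399450553902 ((534.9475708007812, -415.24908447265625), (30.00950050354004, 60.297306060791016), 26.24240493774414)
base [ 109  221  118   69 2702] 0.0075 [array([555.9, 151.6]), array([258.6, 156.9]), np.float64(87.4)]
base [ 153  190   99  107 2217] 0.0075 [array([586.4,  87.2]), array([229.3, 243.7]), np.float64(84.8)]
base [179 203  49  17 566] 0.0077 [array([654.8,  73.1]), array([113. ,  33.8]), np.float64(84.3)]
gear [ 153  242   82   42 2467] 0.0376 [array([531.3,  89. ]), array([180.3,  89.8]), np.float64(86.8
[... 387 characters left out ...]
oat64(45.9)]
wall [181 218  47   5 113] 0.0234 [array([630.5,  67.3]), array([103.7,   8.9]), np.float64(86.7)]
wall [192 201  38   5  97] 0.023 [array([671.4,  53.1]), array([85.1,  6.9]), np.float64(84.7)]
wall [231 203  13   3  33] 0.0232 [array([665.4,  -7.5]), array([27.8,  6.3]), np.float64(89.5)]
hood [ 113  183   69   40 1039] 0.0673 [array([663.4, 183.8]), array([145.2,  87.1]), np.float64(84.2)]
hub [ 108  177   35   42 1175] 0.0996 [array([669.2, 223.7]), array([66.2, 90.1]), np.float64(84.2)]
hub [140 254  17  17 227] 0.0972 [array([525.5, 169.8]), array([34. , 33.7]), np.float64(2.8)]
arm [224 205  10  47 207] 0.0476 [array([604.,   8.]), array([ 12.2, 105.9]), np.float64(84.4)]
```

View pics/cart.png

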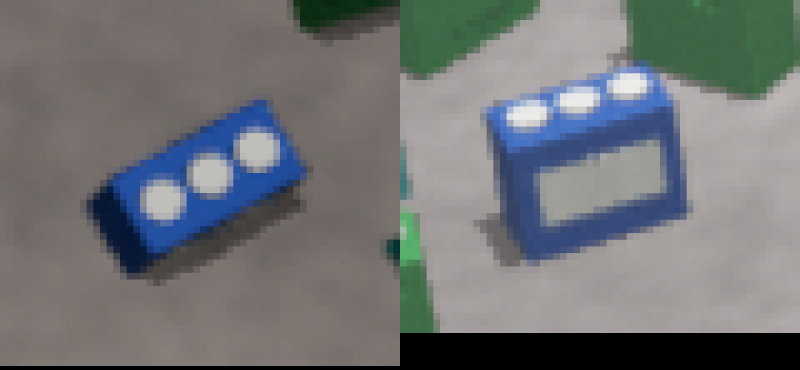

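View pics/load.png

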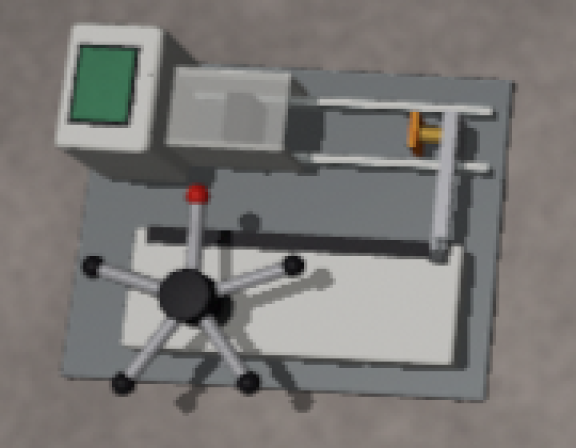

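The crop shows an upright blue block with three white caps, which confirms the choice. The loader crop shows the five-spoke wheel, the red ball, the orange pad and the clear hood. Next I cross-check the poses against the scene view.

```bash
cat >> h.py <<'E'
def rel(x,y,z,yaw,o=None):
    "shift (mm) and turn in tool axes to world TCP pose, tool down"
    from scipy.spatial.transform import Rotation as R
    o=o or ctrl.get_obs(); r=R.from_euler("xyz",o["eef_rot"])
    s=r.inv().apply(np.array([x,y,z])-o["ee_pos"])*1000
    w=(r.inv()*R.from_euler("xyz",[np.pi,0,yaw])).as_rotvec(); return s.round(1),w.round(3)
E
python3 - <<'E'
from h import *
P={n:np.load(n+"1p.npy") for n in("scene","top")}; D={n:np.load(n+"1.npy") for n in P}
X=cloud("scene",D["scene"])
def rect(r,z0,z1,nm):
    m=np.zeros((480,640),bool); m[r[0]:r[1],r[2]:r[3]]=1
    m=(m&(X[...,2]>z0)&(X[...,2]<z1)).astype(np.uint8);k,l,st,ce=cv2.connectedComponentsWithStats(m)
    for j in np.argsort(-st[1:,4])[:2]+1:
        q=X[l==j]; print(nm,st[j],np.median(q[:,2]).round(4),[np.round(t,1) for t in cv2.minAreaRect((q[:,:2]*1000).astype(np.float32))])
rect((250,290,190,226),.046,.056,"cart")
rect((245,315,480,530),.094,.106,"reader")
rect((220,260,430,500),.092,.104,"hub")
rect((225,285,370,430),.044,.052,"arm")
rect((270,310,370,460),.020,.028,"wall")
rect((240,285,370,490),.034,.042,"gear")
# two-view caps & red ball by rays
def cen(n,r,lo,hi):
    h=cv2.cvtColor(P[n],cv2.COLOR_BGR2HSV)[r[0]:r[1],r[2]:r[3]]
    m=cv2.inRange(h,lo,hi);v,u=np.nonzero(m);return u.mean()+r[2],v.mean()+r[0],len(u)
for nm,rs,rt,lo,hi in(("red",(245,262,458,474),(222,238,143,160),(0,120,60),(6,255,255)),
  ("blue",(250,268,190,226),(238,268,402,438),(100,120,140),(128,255,255)),
  ("pad",(280,300,400,415),(200,222,214,232),(8,130,100),(22,255,255))):
    a=cen("scene",rs,lo,hi);b=cen("top",rt,lo,hi)
    p,e=tri(("scene",*a[:2]),("top",*b[:2]));print(nm,np.round(a,1),np.round(b,1),p.round(4),e.round(4))
# loader-frame positions of orange pixels
th=np.radians(-5.8);R=np.array([[np.cos(th),-np.sin(th)],[np.sin(th),np.cos(th)]])
for n in P:
    h=cv2.cvtColor(P[n],cv2.COLOR_BGR2HSV);m=cv2.inRange(h,(8,130,100),(22,255,255))>0
    C=cloud(n,D[n]); q=C[m&(C[...,1]>-.05)&(C[...,1]<.1)&(C[...,2]>.015)&(C[...,2]<.05)]
    w=(q[:,:2]-[.6,.1627])@R; print(n,len(q),"pad y",np.percentile(w[:,1],[2,50,90,98]).round(4),"x",np.percentile(w[:,0],[2,50,98]).round(4))
print(rel(.535,-.415,.2,2.028))
E
```

```text
cart [193 254  28  15 214] 0.0498 [array([ 539.1, -416. ]), array([33.7, 59.6]), np.float64(28.0)]
reader [485 254  41  27 833] 0.1006 [array([673.9, 223.4]), array([65.1, 93.1]), np.float64(84.2)]
hub [452 227  16  11 131] 0.0978 [array([529.5, 169.4]), array([35. , 37.4]), np.float64(59.0)]
hub [485 254  15   6  87] 0.1001 [array([641.2, 207.2]), array([27.9, 26.7]), np.float64(71.7)]
arm [390 258   8  27 129] 0.0482 [array([605.2,   7.2]), array([ 10.4, 105.6]), np.float64(84.3)]
wall [384 290  76  13 279] 0.0235 [array([667.9,  56.6]), array([157.5,  27.7]), np.float64(83.7)]
wall [409 283  41   7 128] 0.0235 [array([635.3,  81.9]), array([87.3, 16.2]), np.float64(87.6)]
gear [ 384  246  101   22 1765] 0.0384 [array([536.6, 113.5]), array([229.6,  90.3]), np.float64(85.2)]
gear [445 279   4   4  14] 0.0367 [array([635.6, 118.9]), array([6.7, 6.4]), np.float64(14.8)]
red [466.6 253.5  28. ] [151.2 230.1  33. ] [0.5974 0.1687 0.0807] 0.0015
blue [206.5 262.3  93. ] [420.7 251.3 196. ] [ 0.536  -0.416   0.0424] 0.001
pad [407.5 289.1  30. ] [221.  210.4  55. ] [0.6502 0.0295 0.0291] 0.0027
scene 30 pad y [-0.1301 -0.1274 -0.1256 -0.1249] x [0.0573 0.0749 0.0787]
top 51 pad y [-0.1414 -0.1284 -0.1246 -0.1232] x [0.0495 0.0609 0.0732]
(array([-653.7, -726.4,    5.7]), array([-0.001,  0.   ,  0.718]))
```

Both views agree: cartridge at about (0.536, -0.4155), top at 50 mm; hub at (0.527, 0.170); loader yaw -5.8°; pad face about 39 mm behind load_spot. Now I move above the cartridge.

The manual's scale: shifts go in shares of 750 mm and turns go in shares of 4 rad. Converting my numbers, -726 mm / 750 = -0.968, -653 mm / 750 = -0.8707, 0.718 rad / 4 = 0.1795.

Request:
arm_command([
  [[-0.8707,-0.968,0.0067,0,0,0.1795,-0.3],[-0.8707,-0.968,0.0067,0,0,0.1795,-0.3],[-0.8707,-0.968,0.0067,0,0,0.1795,-0.3],[-0.8707,-0.968,0.0067,0,0,0.1795,-0.3],[-0.8707,-0.968,0.0067,0,0,0.1795,-0.3],[-0.8707,-0.968,0.0067,0,0,0.1795,-0.3],[-0.8707,-0.968,0.0067,0,0,0.1795,-0.3],[-0.8707,-0.968,0.0067,0,0,0.1795,-0.3],[-0.8707,-0.968,0.0067,0,0,0.1795,-0.3],[-0.8707,-0.968,0.0067,0,0,0.1795,-0.3],[-0.8707,-0.968,0.0067,0,0,0.1795,-0.3],[-0.8707,-0.968,0.0067,0,0,0.1795,-0.3]],
], squeeze=12)

```text
time_s: 1.3
ee_pos: [0.4104, -0.0611, 0.2024]
eef_rot: [3.141, 0.0, 2.027]
force: [1.2, 0.5, 0.2]
grip_width: 0.0611
grip_force: 0.0
```

```bash
python3 -c "
from h import *
print(ctrl.get_obs()['ee_pos'],rel(.536,-.4155,.09,2.028))"
```

```text
[ 0.4103787  -0.06106122  0.20241605] (array([-373.5,  -43.6,  112.5]), array([ 0.   ,  0.   , -0.001]))
```

Converted, -373 mm / 750 = -0.4973, -43 mm / 750 = -0.0573.

Request:
arm_command([
  [[-0.4973,-0.0573,0.0133,0,0,0,-0.3],[-0.4973,-0.0573,0.0133,0,0,0,-0.3],[-0.4973,-0.0573,0.0133,0,0,0,-0.3],[-0.4973,-0.0573,0.0133,0,0,0,-0.3],[-0.4973,-0.0573,0.0133,0,0,0,-0.3],[-0.4973,-0.0573,0.0133,0,0,0,-0.3],[-0.4973,-0.0573,0.0133,0,0,0,-0.3],[-0.4973,-0.0573,0.0133,0,0,0,-0.3],[-0.4973,-0.0573,0.0133,0,0,0,-0.3],[-0.4973,-0.0573,0.0133,0,0,0,-0.3],[-0.4973,-0.0573,0.0133,0,0,0,-0.3]],
])

```text
time_s: 2.4
ee_pos: [0.5363, -0.4116, 0.1925]
eef_rot: [3.142, -0.0, 2.029]
force: [0.4, 0.1, -0.1]
grip_width: 0.0612
grip_force: 0.0
```

```bash
python3 -c "
from h import *
p,d=cams.camera('top');cv2.imwrite('pics/t2.png',p[190:330,340:500].repeat(3,0).repeat(3,1))
print(ctrl.get_obs()['ee_pos'],rel(.536,-.4155,.021,2.028))"
```

```text
[ 0.53633951 -0.41153212  0.19282082] (array([ -3.4,  -2.1, 171.8]), array([0.   , 0.   , 0.001]))
```

Converted, 171.8 mm / 750 = 0.2291, -3.4 mm / 750 = -0.0045.

Request:
arm_command([
  [[-0.0045,-0.0028,0.06,0,0,0,-0.3],[-0.0045,-0.0028,0.12,0,0,0,-0.3],[-0.0045,-0.0028,0.1733,0,0,0,-0.3],[-0.0045,-0.0028,0.2067,0,0,0,-0.3],[-0.0045,-0.0028,0.2267,0,0,0,-0.3],[-0.0045,-0.0028,0.2291,0,0,0,-0.3],[-0.0045,-0.0028,0.2291,0,0,0,0.5],[-0.0045,-0.0028,0.2291,0,0,0,0.5],[-0.0045,-0.0028,0.2291,0,0,0,0.5],[-0.0045,-0.0028,0.2291,0,0,0,0.5],[-0.0045,-0.0028,0.2291,0,0,0,0.5]],
], squeeze=15)

```text
time_s: 3.55
ee_pos: [0.5361, -0.4167, 0.0213]
eef_rot: [3.141, 0.001, 2.028]
force: [-0.5, 1.0, 4.0]
grip_width: 0.03
grip_force: 15.0
```

```bash
python3 -c "
from h import *
o=ctrl.get_obs();print(o['ee_pos'],o['grip_width'],o['grip_force'])
th=np.radians(-5.8);c,s=np.cos(th),np.sin(th)
x,y=.601+c*.060-s*-.0855,.1627+s*.060+c*-.0855
print(x,y,rel(x,y,.16,np.radians(84.2)))"
```

```text
[ 0.53613958 -0.41670996  0.02134643] 0.02996993158496448 14.99122068285942
0.6520525291205853 0.07157432156416184 (array([ 386.9,  319.5, -138.9]), array([0.001, 0.001, 0.558]))
```

Converted, 280 mm / 750 = 0.3733, -120 mm / 750 = -0.16, 0.47 rad / 4 = 0.1175.

Request:
arm_command([
  [[0,0,-0.04,0,0,0,0.5],[0,0,-0.1,0,0,0,0.5],[0,0,-0.16,0,0,0,0.5],[0,0,-0.22,0,0,0,0.5],[0.0467,0.0373,-0.2333,0,0,0.0125,0.5],[0.0933,0.076,-0.2333,0,0,0.0275,0.5],[0.14,0.1147,-0.2333,0,0,0.0425,0.5],[0.1867,0.1533,-0.2333,0,0,0.0575,0.5],[0.2333,0.192,-0.2333,0,0,0.0725,0.5],[0.28,0.2307,-0.2333,0,0,0.0875,0.5],[0.3267,0.2693,-0.2333,0,0,0.1025,0.5],[0.3733,0.308,-0.2333,0,0,0.1175,0.5]],
])

```text
time_s: 4.75
ee_pos: [0.6197, -0.0615, 0.1957]
eef_rot: [-3.142, 0.0, 1.555]
force: [0.2, 0.1, -0.7]
grip_width: 0.0302
grip_force: 15.0
```

```bash
python3 -c "
from h import *
o=ctrl.get_obs();print(o['ee_pos'],o['grip_width'],o['grip_force'])
print(rel(.6521,.0716,.13,np.radians(84.2)))"
```

```text
[ 0.61969875 -0.06147396  0.19567988] 0.030162263460109213 14.98828411102295
(array([133.6,  30.3,  65.7]), array([-0.   ,  0.   ,  0.086]))
```

Converted, 131 mm / 750 = 0.1747, 125 mm / 750 = 0.1667, 0.086 rad / 4 = 0.0215.

Request:
arm_command([
  [[0.0467,0.0107,0,0,0,0.0075,0.5],[0.0933,0.0213,0,0,0,0.015,0.5],[0.14,0.032,0.0133,0,0,0.0215,0.5],[0.1667,0.0373,0.0533,0,0,0.0215,0.5],[0.1747,0.04,0.0867,0,0,0.0215,0.5],[0.1747,0.04,0.0867,0,0,0.0215,0.5],[0.1747,0.04,0.0867,0,0,0.0215,0.5]],
])

```text
time_s: 5.45
ee_pos: [0.6514, 0.067, 0.1312]
eef_rot: [-3.142, 0.0, 1.472]
force: [-0.4, 0.1, -0.7]
grip_width: 0.0298
grip_force: 15.0
```

```bash
python3 - <<'E'
from h import *
o=ctrl.get_obs();print(o['ee_pos'],o['force'],o['eef_rot'])
for n in('scene','top'):
    p,d=cams.camera(n);C=cloud(n,d)
    h=cv2.cvtColor(p,cv2.COLOR_BGR2HSV);m=(cv2.inRange(h,(105,110,40),(128,255,255))>0)&(C[...,0]>.5)&(C[...,0]<.75)&(C[...,1]>0)&(C[...,1]<.2)
    q=C[m];print(n,len(q),np.percentile(q,[2,50,98],axis=0).round(4).tolist())
    r=(slice(190,330),slice(360,540)) if n=='scene' else (slice(150,310),slice(90,270))
    cv2.imwrite(f'pics/place_{n}.png',cv2.resize(p[r],None,fx=3,fy=3))
a,b=cv2.imread('pics/place_scene.png'),cv2.imread('pics/place_top.png')
print(rel(.6521,.0716,.029,np.radians(84.2)))
E
```

```text
[0.65140766 0.06697625 0.1312286 ] [-0.42037791  0.12662339 -0.74597373] [-3.14158299e+00  1.02402941e-04  1.47176790e+00]
scene 343 [[0.645, 0.0368, 0.112], [0.666, 0.0577, 0.1417], [0.672, 0.0942, 0.1613]]
top 165 [[0.6211, 0.0371, 0.1221], [0.6423, 0.0418, 0.1579], [0.6625, 0.0549, 0.2411]]
(array([  5. ,  -0.6, 103.5]), array([ 0.002, -0.   ,  0.001]))
```

View pics/place_scene.png

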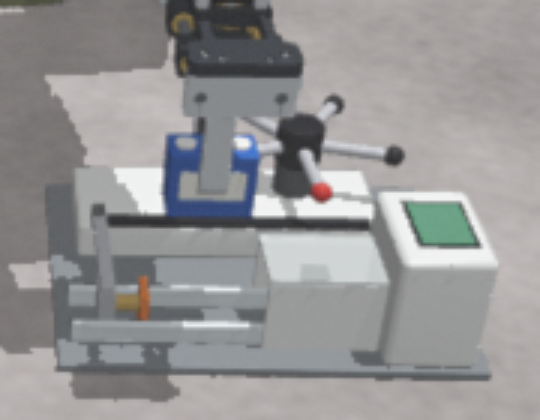

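The cartridge hangs centred above the channel, spanning px 165-258 in the crop, with the pad at (143,297) and the hood mouth at (262,260). I lower it now.

Converted, 101 mm / 750 = 0.1347, 99 mm / 750 = 0.132.

Request:
arm_command([
  [[0.0067,-0.0008,0.0267,0,0,0,0.5],[0.0067,-0.0008,0.06,0,0,0,0.5],[0.0067,-0.0008,0.0867,0,0,0,0.5],[0.0067,-0.0008,0.104,0,0,0,0.5],[0.0067,-0.0008,0.1147,0,0,0,0.5],[0.0067,-0.0008,0.1227,0,0,0,0.5],[0.0067,-0.0008,0.128,0,0,0,0.5],[0.0067,-0.0008,0.132,0,0,0,0.5],[0.0067,-0.0008,0.1347,0,0,0,0.5],[0.0067,-0.0008,0.1347,0,0,0,0.5]],
])

```text
time_s: 6.55
ee_pos: [0.6513, 0.0723, 0.0296]
eef_rot: [3.142, -0.0, 1.472]
force: [-0.5, 0.7, -2.5]
grip_width: 0.0296
grip_force: 15.0
```

```bash
python3 - <<'E'
from h import *
o=ctrl.get_obs();print(o['ee_pos'],o['force'],o['moment'])
p,d=cams.camera('top');C=cloud('top',d)
E
```

```text
[0.65126325 0.07231644 0.0296244 ] [-0.47862989  0.72912909 -2.53027045] [-0.04617391  0.10132138  0.00941427]
```

Converted, -125 mm / 750 = -0.1667, 120 mm / 750 = 0.16.

Request:
arm_command([
  [[0,0,0.0009,0,0,0,0.5],[0,0,0.0009,0,0,0,0.1],[0,0,0.0009,0,0,0,-0.2],[0,0,0.0009,0,0,0,-0.2],[0,0,0.0009,0,0,0,-0.2],[0,0,-0.0107,0,0,0,-0.2],[0,0,-0.04,0,0,0,-0.2],[0,0,-0.0933,0,0,0,-0.2],[0,0,-0.1533,0,0,0,-0.2],[-0.08,0.1067,-0.1667,0,0,0,0.5],[-0.08,0.16,-0.1667,0,0,0,1],[-0.08,0.16,-0.1667,0,0,0,1]],
])

```text
time_s: 7.8
ee_pos: [0.7662, -0.0008, 0.1564]
eef_rot: [3.14, -0.0, 1.471]
force: [-0.9, 0.5, -0.5]
grip_width: 0.0359
grip_force: 0.0
```

```bash
cat >> h.py <<'E'
H=np.array([.527,.170])
def wheel(tag=None):
    "red ball angle (deg, world) from both views at z .08"
    out=[]
    for n in("scene","top"):
        p,d=cams.camera(n); C=cloud(n,d); h=cv2.cvtColor(p,cv2.COLOR_BGR2HSV)
        m=((cv2.inRange(h,(0,120,60),(6,255,255))|cv2.inRange(h,(174,120,60),(180,255,255)))>0)&(np.hypot(C[...,0]-H[0],C[...,1]-H[1])<.1)
        v,u=np.nonzero(m)
        if len(u)>4:
            q=onz(n,u.mean(),v.mean(),.082); a=q[:2]-H; out.append((n,len(u),q.round(4),round(float(np.degrees(np.arctan2(a[1],a[0]))),1),np.hypot(*a).round(4)))
        if tag: cv2.imwrite(f"pics/{tag}_{n}.png",cv2.resize(p[190:330,360:540] if n=="scene" else p[160:310,90:270],None,fx=3,fy=3))
        b=cv2.inRange(h,(105,110,40),(128,255,255))>0
        q=C[b&(C[...,0]>.5)&(C[...,0]<.75)&(C[...,1]>0)&(C[...,1]<.25)&(C[...,2]>.01)&(C[...,2]<.07)]
        if len(q): out.append((n,"cart",len(q),np.percentile(q,[2,50,98],axis=0).round(4).tolist()))
    return out
E
python3 - <<'E'
from h import *
o=ctrl.get_obs();print(o['ee_pos'],o['force'])
for l in wheel("set"):print(l)
E
```

```text
[ 0.76619501 -0.0008243   0.1563512 ] [-0.8825691   0.48485232 -0.49616017]
('scene', 27, array([0.5992, 0.1671, 0.082 ]), -2.3, np.float64(0.0722))
('scene', 'cart', 293, [[0.6402, 0.0423, 0.0235], [0.6652, 0.0686, 0.0549], [0.6727, 0.1006, 0.0601]])
```

View pics/set_top.png

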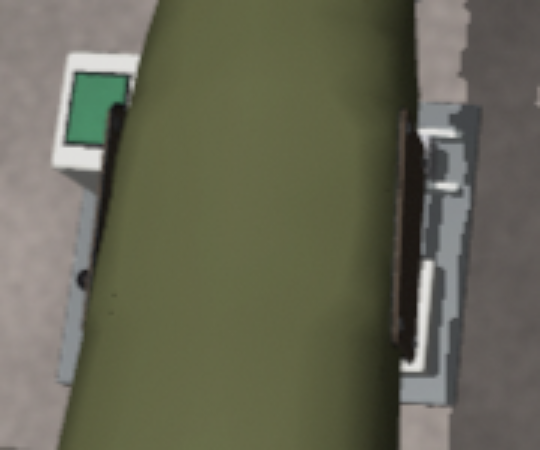

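The top view is blocked by the forearm, but the scene depth shows the cartridge upright: top at 58-60 mm, centre at y=0.0715. Next I go behind the red spoke with closed fingers.

```bash
cat >> h.py <<'E'
def fin(phi,off,r=.048):
    f=np.radians(phi);u=np.array([np.cos(f),np.sin(f)]);t=np.array([-u[1],u[0]])
    return H+r*u-off*t, f+np.pi/2
def rows(phi0,off0,phis,off,z=.060):
    "rows from commanded pose at (phi0,off0)"
    p0,y0=fin(phi0,off0);tx=np.array([np.cos(y0),np.sin(y0)]);ty=np.array([tx[1],-tx[0]])
    for f in phis:
        p,y=fin(f,off);d=(p-p0)*1000;print([round(float(d@tx),1),round(float(d@ty),1),0,0,0,round(float(y0-y),3),1])
E
python3 -c "
from h import *
p,y=fin(-2,.018);print(p,rel(*p,.14,y))
p,y=fin(-2,.018);print(rel(*p,.06,y))"
```

```text
[0.57434257 0.15033579] (array([ 132. , -207. ,   13.1]), array([-0.   ,  0.   , -0.067]))
(array([ 132. , -206.9,   93.1]), array([-0.   ,  0.   , -0.067]))
```

Converted, -207 mm / 750 = -0.276, 132 mm / 750 = 0.176, -0.067 rad / 4 = -0.0168.

Request:
arm_command([
  [[0.036,-0.056,0,0,0,-0.005,1],[0.072,-0.112,0,0,0,-0.01,1],[0.108,-0.168,0,0,0,-0.015,1],[0.144,-0.224,0.0067,0,0,-0.0168,1],[0.176,-0.276,0.0133,0,0,-0.0168,1],[0.176,-0.276,0.0133,0,0,-0.0168,1],[0.176,-0.276,0.0133,0,0,-0.0168,1],[0.176,-0.276,0.0133,0,0,-0.0168,1]],
], squeeze=40)

```text
time_s: 8.7
ee_pos: [0.5724, 0.1522, 0.1453]
eef_rot: [3.14, -0.0, 1.538]
force: [-0.7, -0.6, 0.6]
grip_width: 0.0005
grip_force: 0.0
```

```bash
python3 -c "
from h import *
o=ctrl.get_obs();print(o['ee_pos'],o['grip_width'])
p,y=fin(-2,.018);print(rel(*p,.06,y))
for l in wheel('pre'):print(l)
rows(-2,.018,np.arange(-2,70,6),.013)"
```

```text
[0.5723645  0.15218936 0.14525228] 0.0004605723114514285
(array([-1.8,  1.9, 85.3]), array([ 0.001, -0.   ,  0.003]))
('scene', 28, array([0.5995, 0.1671, 0.082 ]), -2.3, np.float64(0.0726))
('scene', 'cart', 289, [[0.641, 0.0423, 0.0237], [0.6656, 0.068, 0.0545], [0.672, 0.1011, 0.0607]])
('top', 8, array([0.5981, 0.1645, 0.082 ]), -4.5, np.float64(0.0713))
('top', 'cart', 299, [[0.6327, 0.0432, 0.0262], [0.6441, 0.0673, 0.0568], [0.6644, 0.1027, 0.0615]])
[5.0, -0.0, 0, 0, 0, 0.0, 1]
[10.1, 1.1, 0, 0, 0, -0.105, 1]
[15.3, 1.7, 0, 0, 0, -0.209, 1]
[20.5, 1.7, 0, 0, 0, -0.314, 1]
[25.6, 1.1, 0, 0, 0, -0.419, 1]
[30.7, 0.1, 0, 0, 0, -0.524, 1]
[35.7, -1.5, 0, 0, 0, -0.628, 1]
[40.5, -3.6, 0, 0, 0, -0.733, 1]
[45.0, -6.2, 0, 0, 0, -0.838, 1]
[49.2, -9.3, 0, 0, 0, -0.942, 1]
[53.1, -12.7, 0, 0, 0, -1.047, 1]
[56.6, -16.6, 0, 0, 0, -1.152, 1]
```

View pics/pre_scene.png

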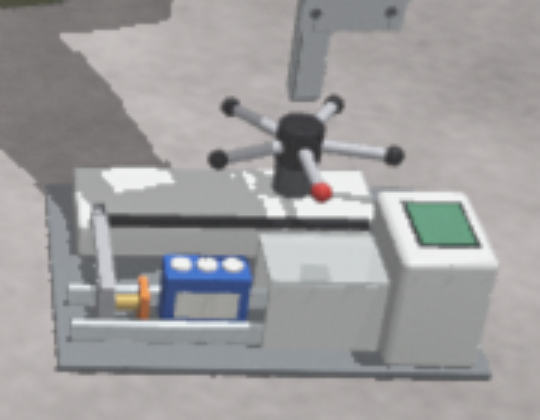

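The cartridge stands upright in the channel at px (205,290), between the pad (143,297) and the hood mouth (262,270). The fingers hang just behind the red spoke. I descend.

Converted, 85 mm / 750 = 0.1133, 1.9 mm / 750 = 0.0025.

Request:
arm_command([
  [[-0.0024,0.0025,0.0133,0,0,0,1],[-0.0024,0.0025,0.0533,0,0,0,1],[-0.0024,0.0025,0.0933,0,0,0,1],[-0.0024,0.0025,0.1133,0,0,0,1],[-0.0024,0.0025,0.1133,0,0,0,1],[-0.0024,0.0025,0.1133,0,0,0,1]],
])

```text
time_s: 9.4
ee_pos: [0.5742, 0.1506, 0.0602]
eef_rot: [3.141, -0.0, 1.538]
force: [0.6, -0.6, 0.9]
grip_width: 0.0003
grip_force: 0.0
```

```bash
python3 -c "
from h import *
o=ctrl.get_obs();print(o['ee_pos'],o['force'],o['moment'])
rows(-2,.018,np.arange(-2,30,3),.013)"
```

```text
[0.57415396 0.15061198 0.06023138] [ 0.60695579 -0.64190123  0.88266281] [-0.09645281  0.03505454  0.01248329]
[5.0, -0.0, 0, 0, 0, 0.0, 1]
[7.5, 0.6, 0, 0, 0, -0.052, 1]
[10.1, 1.1, 0, 0, 0, -0.105, 1]
[12.7, 1.4, 0, 0, 0, -0.157, 1]
[15.3, 1.7, 0, 0, 0, -0.209, 1]
[17.9, 1.7, 0, 0, 0, -0.262, 1]
[20.5, 1.7, 0, 0, 0, -0.314, 1]
[23.1, 1.5, 0, 0, 0, -0.367, 1]
[25.6, 1.1, 0, 0, 0, -0.419, 1]
[28.2, 0.7, 0, 0, 0, -0.471, 1]
[30.7, 0.1, 0, 0, 0, -0.524, 1]
```

Converted, 25.6 mm / 750 = 0.0341, 23.1 mm / 750 = 0.0308, -0.419 rad / 4 = -0.1048.

Request:
arm_command([
  [[0.0033,0,0,0,0,0,1],[0.0067,0,0,0,0,0,1],[0.01,0.0008,0,0,0,-0.013,1],[0.0135,0.0015,0,0,0,-0.0263,1],[0.0169,0.0019,0,0,0,-0.0393,1],[0.0204,0.0023,0,0,0,-0.0523,1],[0.0239,0.0023,0,0,0,-0.0655,1],[0.0273,0.0023,0,0,0,-0.0785,1],[0.0308,0.002,0,0,0,-0.0918,1],[0.0341,0.0015,0,0,0,-0.1048,1]],
])

```text
time_s: 10.4
ee_pos: [0.5769, 0.1753, 0.061]
eef_rot: [3.139, 0.003, 1.96]
force: [4.7, -10.9, 0.7]
grip_width: 0.0003
grip_force: 5.5
```

```bash
python3 -c "
from h import *
o=ctrl.get_obs();print(o['ee_pos'],o['force'],o['moment'],np.degrees(o['eef_rot'][2]))
f=22;p,y=fin(f,.013);print(rel(*p,.06,y,o))
t=np.array([np.cos(y),np.sin(y)]);print('push',-o['force'][:2]@t)
for l in wheel():print(l)
rows(22,.013,np.arange(25,60,3),.013)"
```

```text
[0.57685707 0.17525063 0.06104773] [  4.74990057 -10.88103374   0.70610897] [-1.89410893 -0.80224039 -0.00924343] 112.27811666006147
(array([ 0.8, -0.2,  1. ]), array([0.003, 0.003, 0.005]))
push 11.868062880167368
('scene', 25, array([0.5951, 0.1968, 0.082 ]), 21.5, np.float64(0.0732))
('scene', 'cart', 292, [[0.6407, 0.0427, 0.025], [0.6654, 0.0708, 0.055], [0.6717, 0.1012, 0.0603]])
('top', 'cart', 273, [[0.6329, 0.044, 0.0298], [0.6438, 0.0697, 0.0571], [0.6652, 0.1032, 0.0613]])
[2.5, 0.6, 0, 0, 0, -0.052, 1]
[5.1, 1.1, 0, 0, 0, -0.105, 1]
[7.7, 1.4, 0, 0, 0, -0.157, 1]
[10.3, 1.7, 0, 0, 0, -0.209, 1]
[12.9, 1.7, 0, 0, 0, -0.262, 1]
[15.5, 1.7, 0, 0, 0, -0.314, 1]
[18.1, 1.5, 0, 0, 0, -0.367, 1]
[20.6, 1.1, 0, 0, 0, -0.419, 1]
[23.2, 0.7, 0, 0, 0, -0.471, 1]
[25.7, 0.1, 0, 0, 0, -0.524, 1]
[28.2, -0.7, 0, 0, 0, -0.576, 1]
[30.7, -1.5, 0, 0, 0, -0.628, 1]
```

The wheel follows the finger: red ball at about 22°, push about 11 N. I continue.

Converted, 30.7 mm / 750 = 0.0409, 28.2 mm / 750 = 0.0376, -0.628 rad / 4 = -0.157.

Request:
arm_command([
  [[0.0033,0.0008,0,0,0,-0.013,1],[0.0068,0.0015,0,0,0,-0.0263,1],[0.0103,0.0019,0,0,0,-0.0393,1],[0.0137,0.0023,0,0,0,-0.0523,1],[0.0172,0.0023,0,0,0,-0.0655,1],[0.0207,0.0023,0,0,0,-0.0785,1],[0.0241,0.002,0,0,0,-0.0918,1],[0.0275,0.0015,0,0,0,-0.1048,1],[0.0309,0.0009,0,0,0,-0.1178,1],[0.0343,0.0001,0,0,0,-0.131,1],[0.0376,-0.0009,0,0,0,-0.144,1],[0.0409,-0.002,0,0,0,-0.157,1]],
])

```text
time_s: 11.7
ee_pos: [0.5644, 0.2035, 0.0611]
eef_rot: [3.14, 0.004, 2.588]
force: [8.5, -7.9, -0.4]
grip_width: 0.0006
grip_force: 5.8
```

Converted, 10.3 mm / 750 = 0.0137, 7.7 mm / 750 = 0.0103, -0.209 rad / 4 = -0.0523.

Request:
arm_command([
  [[0.0033,0.0008,0,0,0,-0.013,1],[0.0068,0.0015,0,0,0,-0.0263,1],[0.0103,0.0019,0,0,0,-0.0393,1],[0.0137,0.0023,0,0,0,-0.0523,1]],
])

```text
time_s: 12.1
ee_pos: [0.5566, 0.2105, 0.0611]
eef_rot: [3.14, 0.005, 2.797]
force: [9.3, -6.9, -1.4]
grip_width: 0.0002
grip_force: 5.7
```

```bash
python3 -c "
from h import *
o=ctrl.get_obs();print(o['ee_pos'],o['force'],np.degrees(o['eef_rot'][2]))
f=70;p,y=fin(f,.013);print(rel(*p,.06,y,o))
t=np.array([np.cos(y),np.sin(y)]);print('push',-o['force'][:2]@t)
for l in wheel():print(l)
p,y=fin(-2,.018);print(rel(*p,.145,y,o))"
```

```text
[0.55661856 0.21045162 0.06111906] [ 9.34173809 -6.88639538 -1.43707954] 160.24156680987687
(array([ 1. , -0.1,  1.1]), array([0.001, 0.005, 0.004]))
push 11.133648281093466
('scene', 24, array([0.5536, 0.2359, 0.082 ]), 68.0, np.float64(0.0711))
('scene', 'cart', 230, [[0.641, 0.0604, 0.0265], [0.6664, 0.0825, 0.056], [0.6721, 0.1115, 0.0607]])
('top', 'cart', 253, [[0.6343, 0.0621, 0.0363], [0.6449, 0.0855, 0.057], [0.6666, 0.1155, 0.0633]])
(array([-37.4, -50.5, -83.8]), array([0.004, 0.003, 1.261]))
```

Converted, -85 mm / 750 = -0.1133, -50.4 mm / 750 = -0.0672, 1.257 rad / 4 = 0.3143.

Request:
arm_command([
  [[-0.0067,0,0,0,0,0,1],[-0.0067,0,-0.04,0,0,0,1],[-0.008,0,-0.1,0,0,0.025,1],[-0.0133,-0.0107,-0.1133,0,0,0.0625,1],[-0.02,-0.0213,-0.1133,0,0,0.1,1],[-0.0267,-0.032,-0.1133,0,0,0.1375,1],[-0.0333,-0.0427,-0.1133,0,0,0.175,1],[-0.04,-0.0533,-0.1133,0,0,0.2125,1],[-0.0512,-0.0672,-0.1133,0,0,0.25,1],[-0.0512,-0.0672,-0.1133,0,0,0.2875,1],[-0.0512,-0.0672,-0.1133,0,0,0.3143,1],[-0.0512,-0.0672,-0.1133,0,0,0.3143,1]],
])

```text
time_s: 13.4
ee_pos: [0.574, 0.1507, 0.1452]
eef_rot: [3.141, -0.0, 1.536]
force: [-1.1, 0.2, -0.7]
grip_width: 0.0006
grip_force: 0.0
```

```bash
python3 -c "
from h import *
o=ctrl.get_obs();print(o['ee_pos'],o['force'])
p,y=fin(-3,.019);print(rel(*p,.06,y,o))
for l in wheel('s2'):print(l)
rows(-3,.019,np.arange(-3,40,3),.013)"
```

```text
[0.57396387 0.15069027 0.14524721] [-1.14421525  0.17508448 -0.71507848]
(array([-2.2, -0. , 85.2]), array([ 0.001, -0.   ,  0.018]))
('scene', 24, array([0.5528, 0.2364, 0.082 ]), 68.8, np.float64(0.0712))
('scene', 'cart', 222, [[0.6425, 0.0606, 0.0259], [0.6668, 0.0824, 0.0555], [0.6721, 0.1114, 0.0606]])
('top', 'cart', 254, [[0.6345, 0.0619, 0.0341], [0.6445, 0.0854, 0.057], [0.667, 0.1169, 0.0628]])
[6.0, -0.0, 0, 0, 0, 0.0, 1]
[8.5, 0.6, 0, 0, 0, -0.052, 1]
[11.1, 1.1, 0, 0, 0, -0.105, 1]
[13.7, 1.4, 0, 0, 0, -0.157, 1]
[16.3, 1.7, 0, 0, 0, -0.209, 1]
[18.9, 1.7, 0, 0, 0, -0.262, 1]
[21.5, 1.7, 0, 0, 0, -0.314, 1]
[24.1, 1.5, 0, 0, 0, -0.367, 1]
[26.6, 1.1, 0, 0, 0, -0.419, 1]
[29.2, 0.7, 0, 0, 0, -0.471, 1]
[31.7, 0.1, 0, 0, 0, -0.524, 1]
[34.2, -0.7, 0, 0, 0, -0.576, 1]
[36.7, -1.5, 0, 0, 0, -0.628, 1]
[39.1, -2.5, 0, 0, 0, -0.681, 1]
[41.5, -3.6, 0, 0, 0, -0.733, 1]
```

View pics/s2_scene.png

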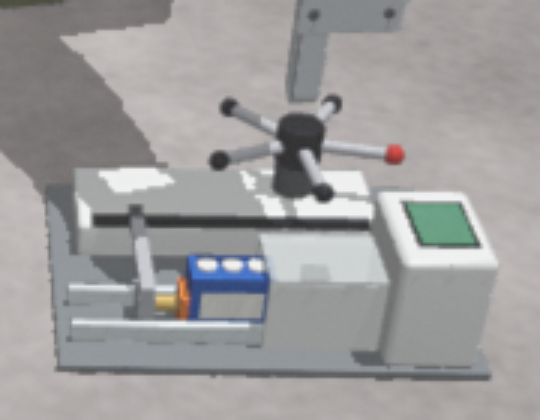

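The red ball is now at (395,154), and the cartridge is entering the hood upright with the pad touching it. I descend behind the next spoke and push.

Converted, 85 mm / 750 = 0.1133, 55 mm / 750 = 0.0733, 0.018 rad / 4 = 0.0045.

Request:
arm_command([
  [[-0.0029,0,0.0267,0,0,0.0045,1],[-0.0029,0,0.0733,0,0,0.0045,1],[-0.0029,0,0.1133,0,0,0.0045,1],[-0.0029,0,0.1133,0,0,0.0045,1],[-0.0029,0,0.1133,0,0,0.0045,1]],
])

```text
time_s: 14.0
ee_pos: [0.5739, 0.1485, 0.0605]
eef_rot: [3.141, -0.0, 1.522]
force: [0.5, 0.5, 1.4]
grip_width: 0.0003
grip_force: 0.0
```

Converted, 31.7 mm / 750 = 0.0423, 1.4 mm / 750 = 0.0019, -0.524 rad / 4 = -0.131.

Request:
arm_command([
  [[0.004,0,0,0,0,0,1],[0.008,0,0,0,0,0,1],[0.0113,0.0008,0,0,0,-0.013,1],[0.0148,0.0015,0,0,0,-0.0263,1],[0.0183,0.0019,0,0,0,-0.0393,1],[0.0217,0.0023,0,0,0,-0.0523,1],[0.0252,0.0023,0,0,0,-0.0655,1],[0.0287,0.0023,0,0,0,-0.0785,1],[0.0321,0.002,0,0,0,-0.0918,1],[0.0355,0.0015,0,0,0,-0.1048,1],[0.0389,0.0009,0,0,0,-0.1178,1],[0.0423,0.0001,0,0,0,-0.131,1]],
])

```text
time_s: 15.2
ee_pos: [0.5766, 0.1792, 0.0613]
eef_rot: [3.139, 0.003, 2.046]
force: [3.8, -10.2, 3.0]
grip_width: 0.0004
grip_force: 5.2
```

```bash
python3 -c "
from h import *
o=ctrl.get_obs();print(o['ee_pos'],o['force'])
f=27;p,y=fin(f,.013);print(rel(*p,.06,y,o))
t=np.array([np.cos(y),np.sin(y)]);print('push',-o['force'][:2]@t)
for l in wheel():print(l)
rows(27,.013,np.arange(29,53,2),.013)"
```

```text
[0.57663209 0.17915042 0.06128204] [  3.81401522 -10.24621751   3.00322388]
(array([ 1.4, -0.4,  1.3]), array([0.002, 0.003, 0.004]))
push 10.860973324204249
('scene', 8, array([0.5152, 0.2392, 0.082 ]), 99.7, np.float64(0.0702))
('scene', 'cart', 203, [[0.6404, 0.0706, 0.0275], [0.6667, 0.0888, 0.0559], [0.6723, 0.1122, 0.0598]])
('top', 'cart', 209, [[0.6353, 0.0717, 0.0372], [0.6457, 0.0928, 0.057], [0.6673, 0.1151, 0.0635]])
[1.7, 0.4, 0, 0, 0, -0.035, 1]
[3.4, 0.8, 0, 0, 0, -0.07, 1]
[5.1, 1.1, 0, 0, 0, -0.105, 1]
[6.8, 1.3, 0, 0, 0, -0.14, 1]
[8.5, 1.5, 0, 0, 0, -0.175, 1]
[10.3, 1.7, 0, 0, 0, -0.209, 1]
[12.0, 1.7, 0, 0, 0, -0.244, 1]
[13.7, 1.7, 0, 0, 0, -0.279, 1]
[15.5, 1.7, 0, 0, 0, -0.314, 1]
[17.2, 1.6, 0, 0, 0, -0.349, 1]
[18.9, 1.4, 0, 0, 0, -0.384, 1]
[20.6, 1.1, 0, 0, 0, -0.419, 1]
```

Converted, 13.7 mm / 750 = 0.0183, 10.3 mm / 750 = 0.0137, -0.279 rad / 4 = -0.0698.

Request:
arm_command([
  [[0.0023,0.0005,0,0,0,-0.0088,1],[0.0045,0.0011,0,0,0,-0.0175,1],[0.0068,0.0015,0,0,0,-0.0263,1],[0.0091,0.0017,0,0,0,-0.035,1],[0.0113,0.002,0,0,0,-0.0438,1],[0.0137,0.0023,0,0,0,-0.0523,1],[0.016,0.0023,0,0,0,-0.061,1],[0.0183,0.0023,0,0,0,-0.0698,1]],
])

```text
time_s: 16.1
ee_pos: [0.5723, 0.1923, 0.0614]
eef_rot: [3.139, 0.004, 2.324]
force: [6.7, -8.0, 2.3]
grip_width: 0.0009
grip_force: 5.2
```

Converted, 5.1 mm / 750 = 0.0068, 3.8 mm / 750 = 0.0051, -0.105 rad / 4 = -0.0263.

Request:
arm_command([
  [[0.0017,0.0004,0,0,0,-0.0065,1],[0.0035,0.0008,0,0,0,-0.013,1],[0.0051,0.0011,0,0,0,-0.0198,1],[0.0068,0.0015,0,0,0,-0.0263,1]],
])

```text
time_s: 16.5
ee_pos: [0.5698, 0.1969, 0.0614]
eef_rot: [3.139, 0.004, 2.429]
force: [7.4, -6.6, 1.5]
grip_width: 0.0005
grip_force: 5.2
```

Converted, 5.1 mm / 750 = 0.0068, 3.8 mm / 750 = 0.0051, -0.105 rad / 4 = -0.0263.

Request:
arm_command([
  [[0.0017,0.0004,0,0,0,-0.0065,1],[0.0035,0.0008,0,0,0,-0.013,1],[0.0051,0.0011,0,0,0,-0.0198,1],[0.0068,0.0015,0,0,0,-0.0263,1]],
])

```text
time_s: 16.9
ee_pos: [0.5667, 0.2012, 0.0614]
eef_rot: [3.139, 0.004, 2.534]
force: [8.2, -6.1, 0.3]
grip_width: 0.0005
grip_force: 5.3
```

```bash
python3 -c "
from h import *
o=ctrl.get_obs();print(o['ee_pos'],o['force'])
f=55;p,y=fin(f,.013);print(rel(*p,.06,y,o))
t=np.array([np.cos(y),np.sin(y)]);print('push',-o['force'][:2]@t)
for l in wheel():print(l)
p,y=fin(-2,.018);print(rel(*p,.145,y,o))"
```

```text
[0.56673885 0.2012313  0.06140662] [ 8.23759328 -6.0789952   0.2558419 ]
(array([ 1.6, -0.4,  1.4]), array([0.003, 0.004, 0.003]))
push 10.234609782385679
('scene', 'cart', 156, [[0.6423, 0.0815, 0.0269], [0.668, 0.0921, 0.0563], [0.6717, 0.1115, 0.0602]])
('top', 'cart', 166, [[0.6362, 0.0826, 0.0339], [0.6462, 0.0967, 0.0567], [0.6673, 0.1147, 0.0631]])
(array([-35.7, -37.2, -83.5]), array([0.005, 0.003, 0.998]))
```

Converted, 5.1 mm / 750 = 0.0068, 3.8 mm / 750 = 0.0051, -0.105 rad / 4 = -0.0263.

Request:
arm_command([
  [[0.0017,0.0004,0,0,0,-0.0065,1],[0.0035,0.0008,0,0,0,-0.013,1],[0.0051,0.0011,0,0,0,-0.0198,1],[0.0068,0.0015,0,0,0,-0.0263,1]],
])

```text
time_s: 17.4
ee_pos: [0.5633, 0.2051, 0.0614]
eef_rot: [3.139, 0.005, 2.639]
force: [9.3, -6.1, 0.0]
grip_width: 0.0004
grip_force: 5.7
```

Converted, 5.1 mm / 750 = 0.0068, 3.8 mm / 750 = 0.0051, -0.105 rad / 4 = -0.0263.

Request:
arm_command([
  [[0.0017,0.0004,0,0,0,-0.0065,1],[0.0035,0.0008,0,0,0,-0.013,1],[0.0051,0.0011,0,0,0,-0.0198,1],[0.0068,0.0015,0,0,0,-0.0263,1]],
])

```text
time_s: 17.8
ee_pos: [0.5596, 0.2086, 0.0614]
eef_rot: [3.139, 0.006, 2.744]
force: [12.2, -5.4, -1.2]
grip_width: 0.0003
grip_force: 6.6
```

```bash
python3 -c "
from h import *
o=ctrl.get_obs();print(o['ee_pos'],o['force'])
f=67;p,y=fin(f,.013);print(rel(*p,.06,y,o))
t=np.array([np.cos(y),np.sin(y)]);print('push',-o['force'][:2]@t)
for l in wheel('s67'):print(l)
p,y=fin(-5,.020);print(rel(*p,.145,y,o))"
```

```text
[0.55962772 0.20859838 0.06144126] [12.17777349 -5.44673511 -1.15528513]
(array([ 2. , -0.3,  1.4]), array([0.003, 0.006, 0.004]))
push 13.33790855619605
('scene', 12, array([0.4758, 0.2189, 0.082 ]), 136.4, np.float64(0.0708))
('scene', 'cart', 158, [[0.6414, 0.0827, 0.0283], [0.6682, 0.0927, 0.0555], [0.6724, 0.1118, 0.06]])
('top', 37, array([0.4732, 0.2175, 0.082 ]), 138.6, np.float64(0.0718))
('top', 'cart', 163, [[0.6366, 0.0834, 0.0302], [0.646, 0.0971, 0.0568], [0.6672, 0.1147, 0.0657]])
(array([-37.2, -52.4, -83.5]), array([0.006, 0.003, 1.26 ]))
```

The push rose from 10.2 to 13.3 N and the cartridge rear stopped moving (y about 0.083), so it is on the stop with about 3.4 mm of compression. About 4° more is needed.

Converted, 3.6 mm / 750 = 0.0048, 2.7 mm / 750 = 0.0036, -0.073 rad / 4 = -0.0183.

Request:
arm_command([
  [[0.0012,0.0003,0,0,0,-0.0045,1],[0.0024,0.0005,0,0,0,-0.0093,1],[0.0036,0.0008,0,0,0,-0.0138,1],[0.0048,0.0011,0,0,0,-0.0183,1],[0.0048,0.0011,0,0,0,-0.0183,1]],
])

```text
time_s: 18.4
ee_pos: [0.5567, 0.2108, 0.0614]
eef_rot: [3.139, 0.006, 2.817]
force: [13.1, -4.5, -2.6]
grip_width: 0.0001
grip_force: 6.6
```

```bash
python3 -c "
from h import *
o=ctrl.get_obs();print(o['ee_pos'],o['force'])
f=71.2;p,y=fin(f,.013);print(rel(*p,.06,y,o))
t=np.array([np.cos(y),np.sin(y)]);print('push',-o['force'][:2]@t)
for l in wheel('s71'):print(l)"
```

```text
[0.5567365  0.21082575 0.06142505] [13.10028661 -4.49011227 -2.59447839]
(array([ 2. , -0.2,  1.4]), array([0.002, 0.006, 0.003]))
push 13.84838577835879
('scene', 13, array([0.4698, 0.2151, 0.082 ]), 141.7, np.float64(0.0728))
('scene', 'cart', 157, [[0.6414, 0.0821, 0.0282], [0.6672, 0.0927, 0.0559], [0.6722, 0.1115, 0.0599]])
('top', 39, array([0.47  , 0.2141, 0.082 ]), 142.3, np.float64(0.0721))
('top', 'cart', 161, [[0.6366, 0.0835, 0.0344], [0.6458, 0.0968, 0.0565], [0.6673, 0.115, 0.0645]])
```

By angle, about 13° past stop contact gives roughly 5 mm of compression. I back off, lift clear and check.

Converted, -140 mm / 750 = -0.1867, 130 mm / 750 = 0.1733.

Request:
arm_command([
  [[-0.004,0,0,0,0,0,1],[-0.0107,0,0,0,0,0,1],[-0.0107,0,-0.04,0,0,0,1],[-0.0107,0,-0.1,0,0,0,1],[-0.0107,0,-0.16,0,0,0,1],[0.0533,0,-0.1867,0,0,0,1],[0.1133,0,-0.1867,0,0,0,1],[0.1733,0,-0.1867,0,0,0,1],[0.1733,0,-0.1867,0,0,0,1],[0.1733,0,-0.1867,0,0,0,1]],
])

```text
time_s: 19.5
ee_pos: [0.431, 0.2531, 0.2005]
eef_rot: [3.141, 0.001, 2.817]
force: [0.4, -0.7, -0.3]
grip_width: 0.0003
grip_force: 0.0
```

```bash
python3 -c "
from h import *
o=ctrl.get_obs();print(o['time_s'],o['ee_pos'],o['force'])
for l in wheel('end'):print(l)
a=cv2.imread('pics/end_scene.png');b=cv2.imread('pics/end_top.png')
p,d=cams.camera('scene');cv2.imwrite('pics/end_z.png',cv2.resize(p[255:320,370:490],None,fx=6,fy=6,interpolation=3))"
```

```text
19.5 [0.43104418 0.25311449 0.20045893] [ 0.37719802 -0.65951454 -0.30227127]
('scene', 13, array([0.4698, 0.2151, 0.082 ]), 141.7, np.float64(0.0728))
('scene', 'cart', 157, [[0.642, 0.0826, 0.0279], [0.6677, 0.0927, 0.0559], [0.6723, 0.1115, 0.0605]])
('top', 39, array([0.47  , 0.2141, 0.082 ]), 142.3, np.float64(0.0721))
('top', 'cart', 161, [[0.6362, 0.0832, 0.0327], [0.6455, 0.0966, 0.0569], [0.6672, 0.1152, 0.0626]])
```

View pics/end_z.png

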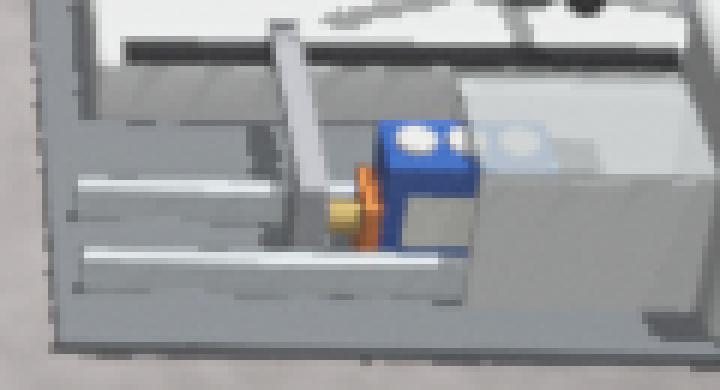

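The view shows the cartridge against the stop inside the hood (px 380-560) with the pad pressed on its rear at (368,210). Wheel travel against cartridge travel also gives about 4.9 mm of compression. I hand in.

```bash
python3 -c "
from station import ctrl
print(ctrl.hand_in())"
```

```text
the job is handed in; nothing more can be done
None
```

I set the blue cartridge in the channel and wound it against the hidden stop by pushing two spokes in turn, leaving the pusher spring about 5 mm compressed (my estimate from wheel angle and push force). The job is handed in with the arm clear, at about 20 s of the 72 s allowed; the hand-in returned no verdict.

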